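# Clamp a chocolate block in the shaving board

## Robot

A 7-joint arm with a two-finger parallel gripper is mounted at the origin on a cart in front of the work surface, level with it; the furniture and walls round the work are solid. World frame = base frame: x ahead of the robot, y to its left, z up, the work surface at z = 0. Lengths are in mm, angles in rad, forces in N, time in s.
With the tool pointing down it reaches from about 350 to 900 mm from the base axis. Payload 19.9 kg.
Tool frame: the origin (TCP) lies between the finger pads; the fingertips stand 17 mm ahead of it and the grasp point (between the pads) lies 2 mm behind it; z points along the fingers, y is the line along which they close (so a half turn about z gives the same grasp; the last joint's range is limited). The gripper opens to 94 mm and grips with 3 to 60 N. Pads are 16 mm wide; open, the fingers measure 119 mm over their backs; the gripper's body (75 mm by 177 mm) begins 78 mm behind the grasp point.
Start: joints at [-1.192, 0.417, -0.01, 1.614, 0.005, 1.111, -0.053], TCP at [255.294, 570.461, 222.425] pointing down, gripper open.
Joint ranges: [-2.81, 2.81], [-0.39, 2.02], [-1.27, 1.25], [0.06, 2.57], [-1.19, 4.33], [0.19, 2], [-2.82, 2.82]. Speed limits (rad/s): [1.89, 1.89, 2.39, 2.39, 3.01, 3.01, 3.01].

## Interface

Orientations are given as a rotation vector (axis times angle).
In Python, from rig import sensors, cams, arm, finder gives the robot as it stands. The module is installed in compiled form; this text tells all that it offers.
- The arm moves only by the tool move_arm, never from a script. Its argument "targets" is a list of rows, each an object with "twist": the turn, a rotation vector about the world's x, y, z in rad, a list of three; "travel": the shift along the world's x, y, z in m, a list of three; "hand": the closure, from 0 (fully open) to 1 (shut). In form: [{"twist": [ax, ay, az], "travel": [tx, ty, tz], "hand": hand}, ...]. A call has 1 to 5 rows; each row shifts and turns the commanded pose from where the row before left it; what a row does not reach is not made up. A row lasts 1/8 s, in which the tool goes at most 62.5 mm and 10.7 degrees, less where a joint would pass 70% of its speed; a pose out of reach is approached as far as the arm can. A call with a gripper value outside its range is refused whole. The fingers move at their own pace and stop on an object; "grip_force" is the grip in N (left out, the last holds). Time passes only in rows, so rows that do not move let the fingers close. It gives the time, the measured TCP pose, the force, the opening and the grip force at its end, in the units of the state.
- sensors.observe(): the state, without advancing time (a new reading comes with each control period).
- cams.capture(name): name is "scene" or "top"; returns (picture, depth): 384x512x3 uint8, red, green, blue; 384x512 float32, mm along the optical axis (not along the pixel's ray), 0 where there is no reading.
- cams.camera_params(name): a dict with "camera_matrix" (3x3 intrinsics, pixels), "R" (3x3) and "t" (3): a world point X has camera coordinates R X + t. Camera axes: x right, y down, z forward; pixel columns grow to the right and rows downward; lengths in mm; the calibration is good to about 2 mm. A picture is of the moment at which its call begins. camera_params takes no time and is no camera call.
- arm.sign_off(): hands the job in; it is judged then, once.
Trained networks look in the newest picture that a camera, given by its name, has taken for a name from the list of things; names that differ only in an ending like _2 or _b are one class to them, and where a whole thing is asked for, a point or a joint stands for the part that bears it (a point fixed in the world has none). Each returns a list of dicts, best first, with "score" (0 to 1); they miss things now and then, are a little off and sometimes report something else, mostly with a low value. They report only what shows in the picture. A call takes as long as a camera call. They do not tell look-alikes from the thing itself.
- finder.find_in(camera, label): "bbox" ([left, top, right, bottom] in pixels, round what is visible of it).
The state is a dict: "time_s": time; "qpos": joint angles; "joint_vel": joint speeds; "joint_efforts": joint torques, N m; "tcp_pos": TCP position; "eef_rot": TCP orientation; "contact_force": force on the tool from outside, world axes, zero at the start; "ft_torque": the same for the moment, N m; "width": opening from 0.0 (shut) to 1.0 (fully open); "grip_force": force on a finger pad.
Only numpy, scipy, OpenCV 4.12 (cv2) and the standard library are available. Lean on these libraries where they do the work, as an engineer would, in place of code of your own. Each camera call takes 0.05 s, during which the arm holds its last target. There are 200 camera calls.

## Task

Get the shaving board ready for making chocolate curls: take the whole chocolate block (the longer one) from the marble slab, seat it flat and square in the board's pocket and let go of it. Then pump the clamp's trigger against its handle, with the fingers, until the sprung pad presses the block firmly against the end stop, but do not pump on and crush it: the pad's spring must not be squeezed right up. Finish holding: keep the trigger squeezed in at the end, move the rod by the trigger alone, and leave the stub and the other things on the worktop where they are.

Things in the scene. Friction and masses are not known exactly. Their poses are not given: they have to be found in the camera images.
- block: the whole chocolate block, moulded in small squares on top: 80 mm long (its y), 56 mm wide (its x), 40 mm high, about 0.23 kg; loose on the marble slab. Origin at the centre of its underside. Either end may face either way
- marble_slab: marble slab, fixed, 160 mm (x) by 260 mm (y), 12 mm thick, right of the board; the block and the stub lie flat on it, about 125 mm apart, either of them at either side. Origin at the centre of its underside
- shaving_board: beech board 116 mm (x) by 376 mm (y) by 14 mm, fixed; x points away from the robot, y to the left. Left half: a dark plate with the pocket (plate top 24 mm above the worktop), an end stop with cork face at the pocket's left end, 66 mm high. Right half: a caulking-gun style ratchet clamp, black housing 60 mm high, pushing to the left (+y). Origin at the centre of the underside
- pocket (a point): centre of the pocket's floor, 14 mm above the worktop; axes as the board's. The pocket is 61 mm (x) by 85 mm (y), 10 mm deep, its upper 3 mm chamfered outward; the block goes in with its length along y and then stands 30 mm out of it
- handle_grip (a point): point in the middle of the clamp's fixed handle where to hold it, 40 mm above the worktop; axes as the board's. Handle and trigger stick out level beyond the board's front edge, toward the robot (-x), with 26 mm of free space under them. Handle: bar along x, 18 mm thick in y, 24 mm high, free from 37 mm in front of this point to 37 mm behind it
- trigger_grip (a point): point in the middle of the trigger where to press it, at the handle's height. The trigger is a bar 14 mm thick, 20 mm high on the handle's left (+y) side, turning about an upright pin 65 mm behind this point (+x). Released, this point is 33 mm left of handle_grip, squeezed fully in 19 mm: a squeeze runs from 49 to 35 mm over handle and trigger
- trigger_pull (a joint): trigger angle: 0 released, 0.22 rad squeezed fully in (stop). A spring returns it when let go. Pressing it takes 3 to 6 N at trigger_grip plus about 0.55 N for every newton at the pad
- trigger: the trigger bar itself; origin on its pin
- rod_travel (a joint): how far the rod is pushed out to the left, m; starts between 0.007 and 0.028. Each full squeeze moves it on by 6 mm (the first by 4 to 8), if the trigger was let out fully to 0 before; the ratchet (3 mm teeth) keeps it from going back by more than 2 mm. The pad meets the block, seated against the end stop, at about 0.035
- push_rod: the steel rod with its saw teeth, 10 x 16 mm, on the board's middle line, 40 mm above the worktop, carrying the pad; moved by the trigger only
- pad: cork-faced steel pad on the rod's front end, 38 mm wide (x), 24 mm high, on a plunger with a coil spring; origin in the middle of its face, which looks left (+y)
- pad_press (a joint): how far the pad's spring is squeezed, m: 0 relaxed, 0.016 right up. It presses with 0.6 N plus 1.2 N per mm; right up it is rigid and crushes the block. Pushing the loose block along takes about 1 mm; after that each full squeeze adds 6 mm, so the first full squeeze that reads over 0.0025 is enough
- stub: a stub of the same chocolate, shaved down to 44 mm long (its y), 56 mm wide (x), 40 mm high, loose on the marble slab; not wanted now. Origin at the centre of its underside
- scraper: bench scraper lying on the worktop left of the board: steel blade 80 x 120 mm, round wooden handle 126 mm long and 22 mm thick along one side. Bystander
- curl_dish: white fluted ramekin, 70 mm wide, 40 mm high, standing left of the board. Bystander
- ramekin_b: white fluted ramekin, 70 mm wide, 40 mm high, standing behind the board's right end. Bystander
- ramekin_c: white fluted ramekin like the other, a little further back. Bystander
Mind the look-alikes: they are no part of the job. Leave any green look-alike of the block alone.

How it is judged (in metres and radians):
On the way, in this order (a step that is already met when the one before it is completed fails the run):
1. the whole block lies flat and square in the pocket and is let go (z of block in the frame of pocket between -0.003 and 0.003 m and x of block in the frame of pocket between -0.0045 and 0.0045 m and y of block in the frame of pocket between -0.0045 and 0.0045 m and angle between the y axis of block and the y axis of pocket, either way round below 0.06 rad and angle between block's own z axis and vertical below 0.05 rad and contact force between the fingers and block below 0.3 N), for 0.3 s.
2. the trigger, squeezed by the fingers, has brought the pad to bear on the block (value of joint trigger_pull above 0.05 rad and contact force between the fingers and trigger above 1 N and contact force between pad and block above 1 N), for 0.1 s.
At the end, for the whole second after the job is handed in: Block flat and square in the pocket (4.5 mm, 0.06 rad), not touched by the fingers; pad pressing on it with 2.5 to 18 N, its spring squeezed less than 15 mm; trigger held by the fingers (over 1.5 N), squeezed past 0.14 of its 0.22 rad; all this through the last second (all of step 1 and contact force between pad and block between 2.5 and 18 N and value of joint pad_press below 0.015 m and value of joint trigger_pull above 0.14 rad and contact force between the fingers and trigger above 1.5 N); the arm keeps its last pose, push and grip.
It fails at once if the pad crushes the block (more than 25 N) (contact force between pad and block above 25 N).
It fails at once if the rod or its pad is pushed by the fingers instead of by the trigger (contact force between the fingers and push_rod above 3 N).
It fails at once if the stub or one of the other loose things is moved more than 20 mm (distance of any of stub, scraper, curl_dish, ramekin_b, ramekin_c from where it was at the start of the episode above 0.02 m).
It also fails if it takes over 64 s, if anything falls off the work surface, if the arm or the gripper's body presses on something with over 40 N, if the wrist force passes 120 N, or if a joint passes its speed limit or range.

## Working session

There is one attempt and no reset: what is moved stays moved. The work goes in short steps, Python scripts to look and compute and a tool call to move; the robot and the scene stay as the last step left them, time stands still between calls to the robot, and variables do not carry over. Pictures are saved under pics/ and viewed, at most 10 in all, crops included, and the job is handed in when it is done.

Besides the shell and the picture viewer there is one more tool, called in YAML: its name, and indented under it one key for each argument. move_arm: Moves the arm, as the interface text tells. Its arguments: {"type":"object","properties":{"targets":{"type":"array","items":{"type":"object","properties":{"twist":{"type":"array","items":{"type":"number"}},"travel":{"type":"array","items":{"type":"number"}},"hand":{"type":"number"}}}},"grip_force":{"type":"number"}},"required":["targets"]}

```bash
mkdir -p pics
cat > h.py <<'E'
import numpy as np, cv2
from rig import sensors, cams, arm, finder
def cloud(name):
    im,d=cams.capture(name); p=cams.camera_params(name); K=np.array(p["camera_matrix"]);R=np.array(p["R"]);t=np.array(p["t"])
    v,u=np.indices(d.shape); c=np.stack([(u-K[0,2])/K[0,0]*d,(v-K[1,2])/K[1,1]*d,d],-1)
    X=(c-t)@R; X[d<=0]=np.nan
    return im,d,X
E
python3 - <<'E'
from h import *
print(sensors.observe())
for n in("top","scene"):
    im,d,X=cloud(n); cv2.imwrite(f"pics/{n}0.png",im[...,::-1]); np.savez(f"/tmp/{n}0.npz",im=im,X=X)
    for l in("block","stub","marble_slab","shaving_board","handle_grip","trigger","pad","push_rod"):
        for r in finder.find_in(n,l)[:3]:
            b=np.array(r["bbox"]).astype(int); s=X[max(b[1],0):b[3]+1,max(b[0],0):b[2]+1].reshape(-1,3)
            m=(b[:2]+b[2:])//2
            print(n,l,round(r["score"],2),b,np.round(X[min(m[1],383),min(m[0],511)]))
E
```

```text
{'time_s': 0.0, 'qpos': array([-1.19149025,  0.41796746, -0.01030884,  1.61415409,  0.00476709,
        1.11069478, -0.05300239]), 'joint_vel': array([ 1.08497640e-04,  1.22905172e-04,  1.57703342e-04, -4.25404083e-04,
       -2.28602864e-03, -4.55828392e-04, -6.41029455e-05]), 'joint_efforts': array([ 1.59358435e-03, -8.51265335e+01,  6.39545750e-01, -4.26004064e+01,
       -4.87776299e-02,  1.85312232e-02,  1.54085301e-04]), 'tcp_pos': array([255.19305093, 570.14836132, 221.83778032]), 'eef_rot': array([-6.56049564e-01, -3.07222113e+00,  1.88178347e-03]), 'contact_force': array([0.47775325, 0.71169022, 0.41273413]), 'ft_torque': array([ 0.04475431, -0.06241648,  0.00828885]), 'grip_force': 0.0, 'width': 0.9988384599197793}
top block 0.97 [326 206 348 220] [ 494. -227.   47.]
top block 0.87 [276 229 297 250] [403. -51.  44.]
top stub 0.74 [233 208 237 234] [464. 125.  51.]
top stub 0.53 [359 208 379 219] [ 495. -338.   46.]
top stub 0.53 [315 195 386 240] [ 482. -282.    7.]
top marble_slab 0.68 [312 195 384 241] [ 477. -265.   46.]
top shaving_board 0.87 [169 181 274 236] [510. 177
[... 196 characters left out ...]
13 195 387 239] [ 482. -282.    7.]
top push_rod 0.52 [205 196 266 205] [536. 125.  59.]
scene block 0.93 [263 233 295 258] [ 490. -236.   50.]
scene block 0.63 [216 216 245 241] [386. -75.  42.]
scene block 0.32 [245 232 326 299] [ 482. -291.   10.]
scene stub 0.74 [282 266 308 280] [ 474. -362.   46.]
scene marble_slab 0.68 [244 236 329 299] [ 462. -327.   46.]
scene shaving_board 0.72 [205 152 272 216] [516. 121.  57.]
scene handle_grip 0.55 [205 150 273 218] [518. 116.  60.]
scene handle_grip 0.16 [295 199 317 223] [696. -90.   6.]
scene trigger 0.51 [210 186 233 197] [444. 123.  48.]
scene pad 0.41 [225 172 235 177] [526. 212.  43.]
scene push_rod 0.51 [220 166 257 203] [516. 121.  57.]
```

Run:
```python
import cv2
t=cv2.imread("pics/top0.png")[165:265,150:400]; s=cv2.imread("pics/scene0.png")[130:310,170:350]
cv2.imwrite("pics/tc.png",cv2.resize(t,None,fx=3.2,fy=3.2,interpolation=cv2.INTER_CUBIC))
cv2.imwrite("pics/sc.png",cv2.resize(s,None,fx=3.3,fy=3.3,interpolation=cv2.INTER_CUBIC))
```

```text
(no output)
```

View pics/tc.png

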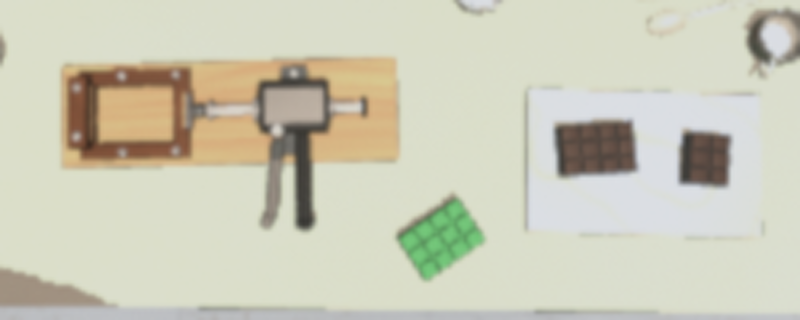

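View pics/sc.png

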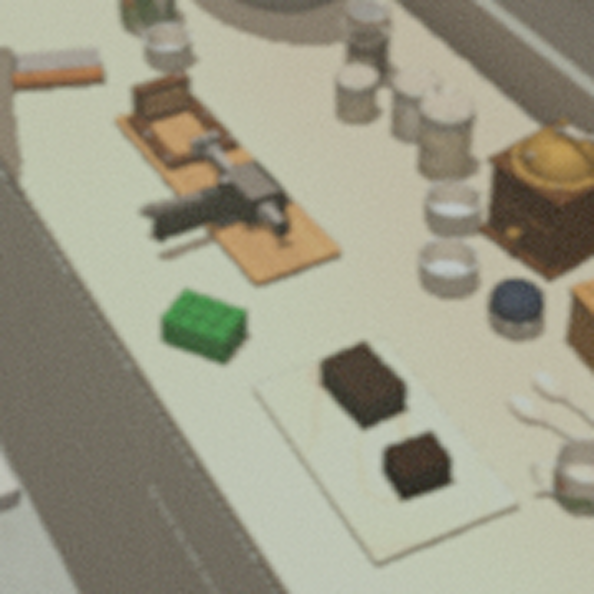

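```bash
cat > /tmp/m.py <<'E'
from h import *
def rect(P,name,off=0):
    (c,s,a)=cv2.minAreaRect(P[:,:2].astype(np.float32)); print(name,len(P),"rect c",np.round(c,1),"size",np.round(s,1),"ang",round(a,2),"mean",np.round(P.mean(0),1),"med z",round(np.median(P[:,2]),1))
    C=np.cov(P[:,:2].T); w,v=np.linalg.eigh(C); print("   PCA ang deg from +y:",round(np.degrees(np.arctan2(-v[0,1]*np.sign(v[1,1]),abs(v[1,1]))),2), "sizes",np.round(np.sqrt(12*w),1))
for n in("top","scene"):
    D=np.load(f"/tmp/{n}0.npz"); X=D["X"]; im=D["im"]
    hsv=cv2.cvtColor(im,cv2.COLOR_RGB2HSV)
    x,y,z=X[...,0],X[...,1],X[...,2]
    rg=(x>350)&(x<650)
    if n=="top":
        print("table z",np.nanmedian(z[(x>350)&(x<420)&(y>0)&(y<300)]), np.nanstd(z[(x>380)&(x<420)&(y>200)&(y<300)]))
    print(n)
    rect(X[rg&(z>44)&(z<60)&(y>-295)&(y<-170)],"block")
    rect(X[rg&(z>44)&(z<60)&(y>-400)&(y<-295)],"stub")
    rect(X[rg&(z>6)&(z<20)&(y>-500)&(y<-130)&(hsv[...,1]<60)],"slab")
    inb=(x>440)&(x<620)&(y>-60)&(y<360)
    rect(X[inb&(z>8)&(hsv[...,1]>50)],"board")
    rect(X[inb&(z>19)&(z<30)&(y>170)],"plate")
    rect(X[inb&(z>60)&(z<75)&(y>230)],"stop")
    rect(X[inb&(z>55)&(z<66)&(y<200)],"housing")
    rect(X[(x>350)&(x<470)&(y>20)&(y<200)&(z>36)&(z<60)],"handle+trig")
E
python3 /tmp/m.py
```

```text
table z -0.04830292476231608 2.7438283176736054
top
block 369 rect c [ 501.1 -225.8] size [55.4 79.6] ang 1.74 mean [ 500.8 -224.7   50.8] med z 51.0
   PCA ang deg from +y: 4.65 sizes [55.3 79.8]
stub 201 rect c [ 491.3 -344.2] size [42.3 55.3] ang 89.03 mean [ 490.3 -343.8   50.9] med z 50.7
   PCA ang deg from +y: 85.97 sizes [43.9 55.1]
slab 2814 rect c [ 505.1 -319.6] size [359.1 294.8] ang 88.11 mean [ 490.5 -292.5   11.8] med z 11.8
   PCA ang deg from +y: 13.64 sizes [199.7 291.4]
board 2747 rect c [539.5 174.5] size [115.9 371.4] ang 1.84 mean [538.3 185.6  20. ] med z 15.1
   PCA ang deg from +y: 2.16 sizes [120.9 386.4]
plate 431 rect c [537.1 266.6] size [185.  110.3] ang 88.85 mean [534.9 267.9  23.7] med z 23.5
   PCA ang deg from +y: -75.55 sizes [125.9 130.9]
stop 139 rect c [533.8 335.5] size [76.5 21.2] ang 1.75 mean [534.1 335.9  65.9] med z 65.7
   PCA ang deg from +y: -87.36 sizes [21.3 77.7]
housing 321 rect c [516. 108.] size [ 81.1 117.9] ang 82.29 mean [542.4 103.5  58.9] med z 58.6
   PCA ang deg from +y: 4.15 sizes [64.  75.3]
handle+trig 170 rect c [439.8 
[... 586 characters left out ...]
150.1] size [418.4 170.6] ang 89.52 mean [531.  168.6  62.1] med z 17.2
   PCA ang deg from +y: 2.63 sizes [132.1 426. ]
plate 218 rect c [528.  270.3] size [110.6 157. ] ang 3.02 mean [526.  275.5  24. ] med z 24.0
   PCA ang deg from +y: -13.38 sizes [127.  145.1]
stop 70 rect c [527.3 333.3] size [75.7 30.5] ang 10.03 mean [526.4 332.8  65.3] med z 65.0
   PCA ang deg from +y: -83.89 sizes [26.9 79.4]
housing 158 rect c [514.7  97.3] size [113.5  76.5] ang 10.3 mean [534.2 100.4  59. ] med z 58.7
   PCA ang deg from +y: -46.85 sizes [69.5 75.4]
handle+trig 164 rect c [437.6 105.5] size [58.6 62.9] ang 89.29 mean [437.6 103.3  46.7] med z 47.3
   PCA ang deg from +y: -7.2 sizes [63.  65.5]
```

move_arm:
  targets:
    - {"twist": [0,0,-0.072],"travel": [0.0162,-0.053,0],"hand": 0}
    - {"twist": [0,0,-0.072],"travel": [0.0162,-0.053,0],"hand": 0}
    - {"twist": [0,0,-0.072],"travel": [0.0162,-0.053,0],"hand": 0}
    - {"twist": [0,0,-0.072],"travel": [0.0162,-0.053,0],"hand": 0}
    - {"twist": [0,0,-0.072],"travel": [0.0162,-0.053,0],"hand": 0}

```text
time_s: 1.52
tcp_pos: [336.6, 303.7, 222.6]
eef_rot: [1.199, 2.904, 0.001]
contact_force: [0.3, 0.1, 0.3]
width: 0.997
grip_force: 0.0
```

move_arm:
  targets:
    - {"twist": [0,0,-0.072],"travel": [0.0162,-0.053,0],"hand": 0}
    - {"twist": [0,0,-0.072],"travel": [0.0162,-0.053,0],"hand": 0}
    - {"twist": [0,0,-0.072],"travel": [0.0162,-0.053,0],"hand": 0}
    - {"twist": [0,0,-0.072],"travel": [0.0162,-0.053,0],"hand": 0}
    - {"twist": [0,0,-0.072],"travel": [0.0162,-0.053,0],"hand": 0}

```text
time_s: 2.15
tcp_pos: [417.6, 38.8, 222.8]
eef_rot: [1.699, 2.642, 0.001]
contact_force: [0.8, 0.9, -0.7]
width: 1.001
grip_force: 0.0
```

move_arm:
  targets:
    - {"twist": [0,0,-0.072],"travel": [0.0162,-0.053,0],"hand": 0}
    - {"twist": [0,0,-0.072],"travel": [0.0162,-0.053,0],"hand": 0}
    - {"twist": [0,0,-0.072],"travel": [0.0162,-0.053,0],"hand": 0}
    - {"twist": [0,0,-0.072],"travel": [0.0162,-0.053,0],"hand": 0}
    - {"twist": [0,0,-0.072],"travel": [0.0162,-0.053,0],"hand": 0}

```text
time_s: 2.78
tcp_pos: [498.8, -226.2, 222.6]
eef_rot: [2.144, 2.296, 0.001]
contact_force: [0.7, 1.1, -0.1]
width: 0.999
grip_force: 0.0
```

move_arm:
  targets:
    - {"twist": [0,0,0],"travel": [0,-0.001,-0.05],"hand": 0}
    - {"twist": [0,0,0],"travel": [0,0,-0.05],"hand": 0}
    - {"twist": [0,0,0],"travel": [0,0,-0.05],"hand": 0}
    - {"twist": [0,0,0],"travel": [0,0,-0.03],"hand": 0}
    - {"twist": [0,0,0],"travel": [0,0,0],"hand": 0.2}

```text
time_s: 3.4
tcp_pos: [497.2, -225.3, 41.0]
eef_rot: [-2.141, -2.295, 0.003]
contact_force: [0.0, 0.0, 0.4]
width: 0.931
grip_force: 0.0
```

move_arm:
  targets:
    - {"twist": [0,0,0],"travel": [0,0,0],"hand": 0.5}
    - {"twist": [0,0,0],"travel": [0,0,0],"hand": 0.5}
    - {"twist": [0,0,0],"travel": [0,0,0],"hand": 0.5}
    - {"twist": [0,0,0],"travel": [0,0,0],"hand": 0.5}
    - {"twist": [0,0,0],"travel": [0,0,0],"hand": 0.5}
  grip_force: 15

```text
time_s: 4.03
tcp_pos: [499.3, -225.6, 43.5]
eef_rot: [2.141, 2.297, 0.002]
contact_force: [0.7, 2.3, 10.5]
width: 0.596
grip_force: 15.0
```

move_arm:
  targets:
    - {"twist": [0,0,0],"travel": [0,0,0.02],"hand": 0.5}
    - {"twist": [0,0,0],"travel": [0,0,0.04],"hand": 0.5}
    - {"twist": [0,0,0],"travel": [0,0,0.04],"hand": 0.5}
    - {"twist": [0,0,0],"travel": [0,0,0],"hand": 0.5}
  grip_force: 25

```text
time_s: 4.53
tcp_pos: [499.4, -226.1, 145.8]
eef_rot: [2.14, 2.295, 0.004]
contact_force: [0.5, 0.2, -2.8]
width: 0.594
grip_force: 25.0
```

Run:
```python
from h import *
from scipy.spatial.transform import Rotation as Ro
print({k:np.round(v,2) for k,v in sensors.observe().items()})
for n in("scene","top"):
    im,d,X=cloud(n); cv2.imwrite(f"pics/{n}1.png",im[...,::-1]); np.savez(f"/tmp/{n}1.npz",im=im,X=X)
s=cv2.imread("pics/scene1.png")[130:310,170:350]
cv2.imwrite("pics/sc1.png",cv2.resize(s,None,fx=3.3,fy=3.3))
```

```text
{'time_s': np.float64(4.53), 'qpos': array([-0.16,  0.44,  0.66,  1.9 , -0.34,  0.91,  0.74]), 'joint_vel': array([ 0.02,  0.05, -0.04,  0.04, -0.03, -0.04,  0.02]), 'joint_efforts': array([ -0.45, -73.21,  14.01, -38.24,   0.69,   1.16,  -0.56]), 'tcp_pos': array([ 499.42, -226.12,  145.83]), 'eef_rot': array([2.14, 2.29, 0.  ]), 'contact_force': array([ 0.47,  0.2 , -2.76]), 'ft_torque': array([-0.07,  0.07,  0.04]), 'grip_force': np.float64(25.0), 'width': np.float64(0.59)}
```

View pics/sc1.png

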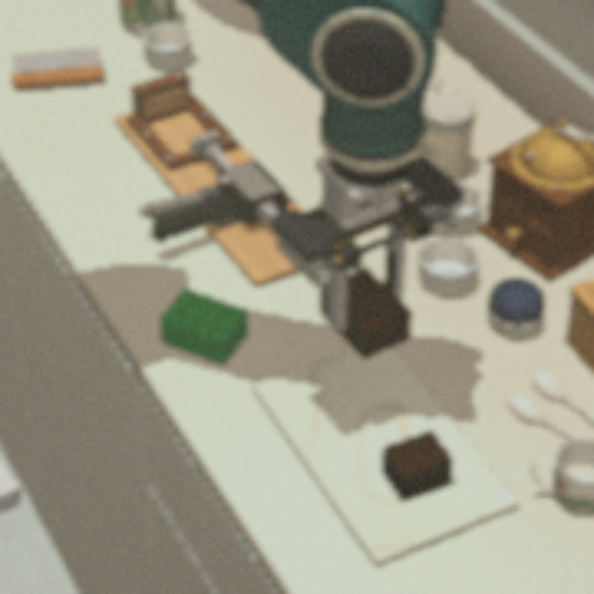

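```bash
cat > /tmp/p.py <<'E'
from h import *
from scipy.interpolate import griddata
for n in("top","scene"):
    D=np.load(f"/tmp/{n}0.npz"); X=D["X"].reshape(-1,3); g=D["im"].reshape(-1,3)
    a=np.radians(1.8); c=np.array([535,282])
    R=np.array([[np.cos(a),np.sin(a)],[-np.sin(a),np.cos(a)]])
    q=(X[:,:2]-c)@R.T
    k=(abs(q[:,0])<75)&(abs(q[:,1])<75); q=q[k]; z=X[k,2]; sat=cv2.cvtColor(D["im"],cv2.COLOR_RGB2HSV).reshape(-1,3)[k].astype(float)
    def prof(i,lim):
        o=1-i
        for b in range(-66,66,3):
            m=(abs(q[:,i]-b)<2.2)&(abs(q[:,o])<lim)
            if m.sum(): print((b,round(float(np.median(z[m]))),round(float(np.median(sat[m,2])))),end=" ")
        print()
    print(n,"x profile");prof(0,25);print("y profile");prof(1,18)
    # board left end & long edges
    D2=D["X"]; hs=cv2.cvtColor(D["im"],cv2.COLOR_RGB2HSV)
    P=D2[(hs[...,1]>70)&(D2[...,2]>7)&(D2[...,2]<32)]; q=(P[:,:2]-c)@R.T
    for lo,hi in((-100,-60),(-60,-20),(-20,20),(20,50)):
        m=(q[:,1]>-300+0)&(abs(q[:,0])<80)&(q[:,1]>lo)&(q[:,1]<hi); print(lo,np.round(np.percentile(q[m,0],[1,99]),1))
    m=(abs(q[:,0])<40); print("y ends",np.round(np.percentile(q[m,1],[0.5,99.5]),1))
E
python3 /tmp/p.py
```

```text
top x profile
(-66, -1, 222) (-63, 1, 222) (-60, 1, 216) (-57, -1, 199) (-54, 12, 206) (-51, 14, 203) (-48, 24, 163) (-45, 24, 136) (-42, 25, 135) (-39, 25, 131) (-36, 25, 128) (-33, 24, 122) (-30, 21, 144) (-27, 15, 192) (-24, 15, 213) (-21, 16, 214) (-18, 15, 216) (-15, 15, 216) (-12, 13, 216) (-9, 16, 216) (-6, 15, 216) (-3, 15, 216) (0, 15, 216) (3, 14, 216) (6, 13, 216) (9, 14, 216) (12, 13, 216) (15, 14, 216) (18, 15, 216) (21, 14, 216) (24, 13, 215) (27, 13, 207) (30, 14, 182) (33, 19, 155) (36, 25, 129) (39, 25, 124) (42, 25, 125) (45, 25, 127) (48, 23, 138) (51, 16, 167) (54, 14, 169) (57, 13, 195) (60, 0, 206) (63, 0, 213) 
y profile
(-66, 46, 130) (-63, 50, 148) (-60, 50, 171) (-57, 48, 172) (-54, 24, 151) (-51, 24, 151) (-48, 22, 138) (-45, 23, 154) (-42, 15, 200) (-39, 15, 200) (-36, 15, 214) (-33, 14, 216) (-30, 16, 216) (-27, 14, 216) (-24, 14, 216) (-21, 15, 216) (-18, 16, 216) (-15, 14, 216) (-12, 14, 216) (-9, 14, 216) (-6, 14, 216) (-3, 14, 216) (0, 15, 216) (3, 14, 216) (6, 15, 216) (9, 14, 216) (12, 13, 216) (15, 14, 216) (18, 15, 216) (21, 15, 216) (24, 15, 216)
[... 793 characters left out ...]
8) (39, 25, 119) (42, 25, 123) (45, 24, 136) (48, 22, 138) (60, 4, 162) (63, 4, 162) 
y profile
(-66, 38, 126) (-63, 39, 115) (-60, 39, 128) (-57, 40, 136) (-54, 36, 122) (-27, 13, 182) (-24, 14, 183) (-21, 13, 189) (-18, 13, 189) (-15, 12, 190) (-12, 11, 187) (-9, 13, 190) (-6, 14, 184) (-3, 14, 190) (0, 15, 188) (3, 15, 189) (6, 14, 189) (9, 16, 190) (12, 14, 189) (15, 13, 188) (18, 12, 189) (21, 15, 190) (24, 16, 188) (27, 12, 189) (30, 15, 186) (33, 16, 180) (36, 32, 114) (39, 38, 112) (42, 33, 110) (45, 35, 114) (48, 48, 113) (51, 63, 114) (54, 62, 117) (57, 67, 130) (60, 67, 158) (63, 65, 154) 
-100 [-60.   48.5]
-60 [-61.8  47.1]
-20 [-61.   44.1]
20 [-60.3  42.4]
y ends [-297.  180.]
```

move_arm:
  targets:
    - {"twist": [0,0,-0.0037],"travel": [0.0036,0.0507,0],"hand": 0.5}
    - {"twist": [0,0,-0.0037],"travel": [0.0036,0.0507,0],"hand": 0.5}
    - {"twist": [0,0,-0.0037],"travel": [0.0036,0.0507,0],"hand": 0.5}
    - {"twist": [0,0,-0.0037],"travel": [0.0036,0.0507,0],"hand": 0.5}
    - {"twist": [0,0,-0.0037],"travel": [0.0036,0.0507,0],"hand": 0.5}

```text
time_s: 5.25
tcp_pos: [515.5, 29.5, 141.6]
eef_rot: [-2.163, -2.277, 0.002]
contact_force: [0.2, 0.2, -2.0]
width: 0.596
grip_force: 25.0
```

move_arm:
  targets:
    - {"twist": [0,0,-0.0037],"travel": [0.0036,0.0507,0],"hand": 0.5}
    - {"twist": [0,0,-0.0037],"travel": [0.0036,0.0507,0],"hand": 0.5}
    - {"twist": [0,0,-0.0037],"travel": [0.0036,0.0507,0],"hand": 0.5}
    - {"twist": [0,0,-0.0037],"travel": [0.0036,0.0507,0],"hand": 0.5}
    - {"twist": [0,0,-0.0037],"travel": [0.0036,0.0507,0],"hand": 0.5}

```text
time_s: 5.88
tcp_pos: [533.6, 282.7, 141.3]
eef_rot: [-2.185, -2.257, 0.003]
contact_force: [-0.4, -1.1, -1.9]
width: 0.592
grip_force: 25.0
```

move_arm:
  targets:
    - {"twist": [0,0,0],"travel": [0,0,-0.02],"hand": 0.5}
    - {"twist": [0,0,0],"travel": [0,0,-0.02],"hand": 0.5}
    - {"twist": [0,0,0],"travel": [0,0,0],"hand": 0.5}
    - {"twist": [0,0,0],"travel": [0,0,0],"hand": 0.5}

```text
time_s: 6.38
tcp_pos: [534.6, 280.5, 102.7]
eef_rot: [2.186, 2.256, -0.0]
contact_force: [0.5, 0.0, -2.4]
width: 0.597
grip_force: 25.0
```

Run:
```python
from h import *
print({k:np.round(v,3) for k,v in sensors.observe().items() if k in("tcp_pos","eef_rot","contact_force","width","qpos")})
for n in("scene","top"):
    im,d,X=cloud(n); np.savez(f"/tmp/{n}2.npz",im=im,X=X)
    s=im[100:240,160:300] if n=="scene" else im[150:250,150:290]
    cv2.imwrite(f"pics/{n}2.png",cv2.resize(s[...,::-1],None,fx=4,fy=4,interpolation=cv2.INTER_CUBIC))
```

```text
{'qpos': array([-0.926,  0.569,  0.525,  1.781, -0.355,  0.887, -0.21 ]), 'tcp_pos': array([534.63 , 280.524, 102.687]), 'eef_rot': array([ 2.186,  2.256, -0.   ]), 'contact_force': array([ 0.465,  0.028, -2.361]), 'width': np.float64(0.597)}
```

View pics/scene2.png

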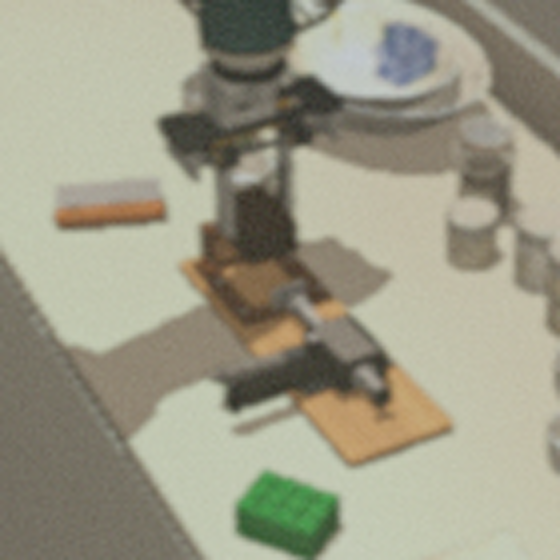

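Run:
```python
from h import *
a=np.radians(1.8);R=np.array([[np.cos(a),np.sin(a)],[-np.sin(a),np.cos(a)]]);c=np.array([535,282])
for n in("scene","top"):
  for f in(0,2):
    D=np.load(f"/tmp/{n}{f}.npz");X=D["X"];v=cv2.cvtColor(D["im"],cv2.COLOR_RGB2HSV)
    q=(X[...,:2]-c)@R.T; z=X[...,2]
    def st(nm,m):
        if m.sum()<5: print(n,f,nm,m.sum());return
        print(n,f,nm,m.sum(),"x pct",np.round(np.percentile(q[m][:,0],[2,50,98]),1),"y pct",np.round(np.percentile(q[m][:,1],[2,10,50,90,98]),1),"z",np.round(np.percentile(z[m],[2,98])))
    if f==0:
        st("stopface",(abs(q[...,0])<28)&(abs(q[...,1]-42)<9)&(z>30)&(z<60)); st("stoptop",(abs(q[...,0])<60)&(abs(q[...,1]-50)<30)&(z>62)&(z<70))
    else:
        m=(abs(q[...,0])<60)&(abs(q[...,1]+41)<12)&(z>76)&(z<108)&(v[...,2]<95); st("blockface",m)
        m=(abs(q[...,0])<60)&(abs(q[...,1])<60)&(z>107)&(z<118)&(v[...,2]<120); st("blocktop",m)
```

```text
scene 0 stopface 71 x pct [-25.7   0.3  26.7] y pct [35.9 39.1 43.9 48.6 50.1] z [32. 59.]
scene 0 stoptop 52 x pct [-41.3  -4.3  30.3] y pct [38.8 41.  51.2 61.9 66.9] z [62. 70.]
scene 2 blockface 79 x pct [-33.2 -10.   19. ] y pct [-46.3 -44.7 -40.4 -35.4 -32.5] z [ 76. 107.]
scene 2 blocktop 141 x pct [-39.5  -3.   27.1] y pct [-43.9 -39.   -7.8  24.3  37. ] z [107. 116.]
top 0 stopface 42 x pct [-26.8   0.8  25.5] y pct [40.7 41.  41.8 44.5 45.4] z [31. 60.]
top 0 stoptop 122 x pct [-37.6   0.2  38.1] y pct [45.2 45.9 54.2 63.2 63.6] z [63. 70.]
top 2 blockface 24 x pct [-28.1   6.9  25.2] y pct [-42.2 -41.8 -41.2 -33.2 -30.1] z [ 87. 108.]
top 2 blocktop 84 x pct [-25.1  -1.8  24.8] y pct [-42.5 -39.6 -33.  -25.9 -22.5] z [107. 116.]
```

View pics/top2.png

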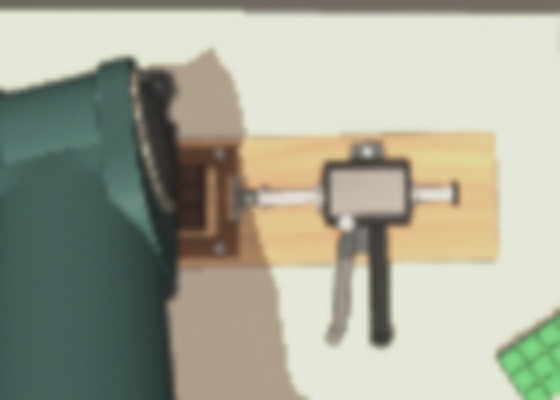

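move_arm:
  targets:
    - {"twist": [0,0,0],"travel": [0.001,0,-0.02],"hand": 0.5}
    - {"twist": [0,0,0],"travel": [0,0,-0.02],"hand": 0.5}
    - {"twist": [0,0,0],"travel": [0,0,-0.006],"hand": 0.5}
    - {"twist": [0,0,0],"travel": [0,0,-0.004],"hand": 0.5}
    - {"twist": [0,0,0],"travel": [0,0,0],"hand": 0.5}

```text
time_s: 7.1
tcp_pos: [535.4, 281.4, 52.4]
eef_rot: [2.185, 2.258, -0.0]
contact_force: [-0.4, 0.1, -2.1]
width: 0.594
grip_force: 25.0
```

move_arm:
  targets:
    - {"twist": [0,0,0],"travel": [0,0,-0.002],"hand": 0.5}
    - {"twist": [0,0,0],"travel": [0,0,-0.002],"hand": 0.5}
    - {"twist": [0,0,0],"travel": [0,0,0],"hand": 0.5}

```text
time_s: 7.48
tcp_pos: [535.2, 281.5, 48.4]
eef_rot: [-2.184, -2.258, 0.0]
contact_force: [0.3, -0.5, -1.9]
width: 0.595
grip_force: 25.0
```

move_arm:
  targets:
    - {"twist": [0,0,0],"travel": [0,0,-0.002],"hand": 0.5}
    - {"twist": [0,0,0],"travel": [0,0,-0.0015],"hand": 0.5}
    - {"twist": [0,0,0],"travel": [0,0,0],"hand": 0.5}

```text
time_s: 7.85
tcp_pos: [535.3, 281.5, 45.4]
eef_rot: [-2.184, -2.258, -0.0]
contact_force: [-3.9, -1.5, 8.7]
width: 0.594
grip_force: 25.0
```

move_arm:
  targets:
    - {"twist": [0,0,0],"travel": [0,0,-0.001],"hand": 0.5}
    - {"twist": [0,0,0],"travel": [0,0,0],"hand": 0.5}
    - {"twist": [0,0,0],"travel": [0,0,0],"hand": 0.2}
    - {"twist": [0,0,0],"travel": [0,0,0],"hand": 0}
    - {"twist": [0,0,0],"travel": [0,0,0],"hand": 0}

```text
time_s: 8.48
tcp_pos: [535.3, 281.4, 43.8]
eef_rot: [2.184, 2.258, -0.0]
contact_force: [-1.1, 0.3, -0.1]
width: 0.877
grip_force: 0.0
```

move_arm:
  targets:
    - {"twist": [0,0,0],"travel": [0,0,0.01],"hand": 0}
    - {"twist": [0,0,0],"travel": [0,0,0.04],"hand": 0}
    - {"twist": [0,0,0],"travel": [0,0,0.05],"hand": 0}
    - {"twist": [0,0,0],"travel": [-0.03,-0.04,0.02],"hand": 0}
    - {"twist": [0,0,0],"travel": [-0.03,-0.04,0],"hand": 0}

```text
time_s: 9.1
tcp_pos: [475.3, 200.7, 165.7]
eef_rot: [2.184, 2.258, 0.004]
contact_force: [0.7, -0.3, -1.1]
width: 1.0
grip_force: 0.0
```

```bash
cat > /tmp/b.py <<'E'
from h import *
import sys
f=sys.argv[1]
a=np.radians(1.8);R=np.array([[np.cos(a),np.sin(a)],[-np.sin(a),np.cos(a)]]);c=np.array([535,282])
print({k:np.round(v,2) for k,v in sensors.observe().items() if k in("tcp_pos","eef_rot","contact_force","width","time_s")})
for n in("scene","top"):
    im,d,X=cloud(n); np.savez(f"/tmp/{n}{f}.npz",im=im,X=X)
    s=im[120:230,180:300] if n=="scene" else im[165:245,160:280]
    cv2.imwrite(f"pics/{n}{f}.png",cv2.resize(s[...,::-1],None,fx=5,fy=5,interpolation=cv2.INTER_CUBIC))
    q=(X[...,:2]-c)@R.T; z=X[...,2]; v=cv2.cvtColor(im,cv2.COLOR_RGB2HSV)
    m=(abs(q[...,0])<45)&(abs(q[...,1])<55)&(z>46)&(z<61)&(v[...,2]<120)
    P=q[m]
    if len(P)>20:
        print(n,len(P),"mean",P.mean(0).round(1),cv2.minAreaRect(P.astype(np.float32)),"z med",np.median(z[m]))
        A=np.c_[P,np.ones(len(P))]; print("tilt",np.linalg.lstsq(A,z[m],rcond=None)[0].round(3))
E
python3 /tmp/b.py 3
```

```text
{'time_s': np.float64(9.1), 'tcp_pos': array([475.32, 200.7 , 165.75]), 'eef_rot': array([2.18, 2.26, 0.  ]), 'contact_force': array([ 0.66, -0.29, -1.15]), 'width': np.float64(1.0)}
scene 212 mean [-6.3  3.8] ((-6.216470718383789, -0.652252197265625), (106.09258270263672, 73.95401763916016), 89.28392028808594) z med 52.62174906784276
tilt [-6.000e-03  2.600e-02  5.266e+01]
top 27 mean [24.  26.5] ((22.813772201538086, 23.586414337158203), (45.22075653076172, 14.377975463867188), 76.12321472167969) z med 55.67101694793278
tilt [-2.3000e-02  1.2400e-01  5.2241e+01]
```

View pics/scene3.png

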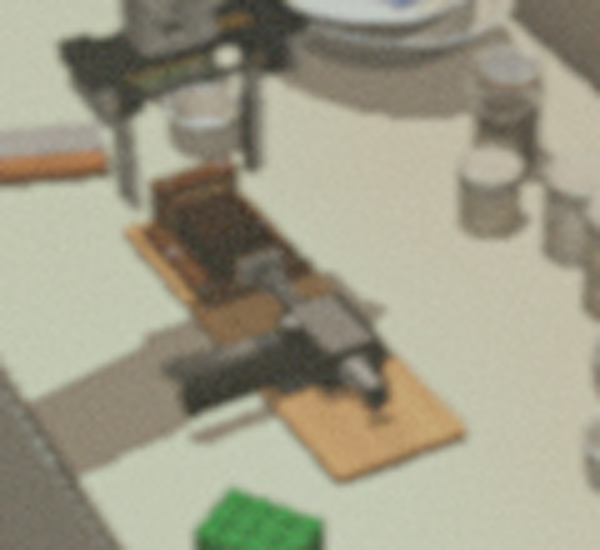

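Run:
```python
from h import *
for n in("top","scene"):
    D=np.load(f"/tmp/{n}0.npz");X=D["X"];v=cv2.cvtColor(D["im"],cv2.COLOR_RGB2HSV)
    x,y,z=X[...,0],X[...,1],X[...,2]
    for xc in range(395,500,10):
        m=(abs(x-xc)<5)&(z>38)&(z<62)&(y>40)&(y<160)
        dk=m&(v[...,2]<95); lt=m&(v[...,2]>=95)
        print(n,xc,"dark",dk.sum(),np.round(np.percentile(y[dk],[3,50,97]),1) if dk.any() else "", np.round(np.median(z[dk]),1),"light",lt.sum(),np.round(np.percentile(y[lt],[3,50,97]),1) if lt.any() else "",np.round(np.median(z[lt]),1))
    m=(z>38)&(z<62)&(y>60)&(y<110)&(v[...,2]<95)&(x<480); print("tip x",np.round(np.percentile(x[m],[0,1,3]),1))
```

```text
top 395 dark 0  nan light 0  nan
top 405 dark 0  nan light 0  nan
top 415 dark 7 [86.5 90.  96.2] 54.2 light 21 [ 81.8 100.3 136.5] 48.7
top 425 dark 13 [84.4 90.1 97. ] 49.4 light 17 [ 83.2 124.7 135. ] 48.2
top 435 dark 11 [86.6 90.2 97.1] 50.5 light 18 [ 83.3 122.9 131.7] 47.0
top 445 dark 8 [86.8 92.  97.2] 51.2 light 16 [ 83.4 124.7 131.9] 48.1
top 455 dark 12 [86.8 92.  97.3] 52.9 light 17 [ 83.4 118.3 132.1] 45.5
top 465 dark 12 [87.  92.1 97.3] 50.9 light 16 [ 91.2 121.5 128.7] 48.4
top 475 dark 12 [87.1 92.2 97.4] 52.1 light 16 [ 91.3 121.5 128.7] 50.7
top 485 dark 11 [87.1 94.  97.6] 51.6 light 17 [ 93.8 121.7 129. ] 48.1
top 495 dark 12 [ 90.7  95.9 101.2] 51.1 light 18 [ 87.2 120.1 128.8] 50.2
tip x [ 4.1  8.1 33.4]
scene 395 dark 0  nan light 0  nan
scene 405 dark 4 [78.1 82.5 83.8] 48.1 light 6 [ 81.2  88.1 131.7] 45.2
scene 415 dark 12 [80.2 86.7 96.3] 51.1 light 14 [ 83.5 125.  133.7] 46.3
scene 425 dark 15 [78.1 88.7 99.1] 48.2 light 10 [119.9 126.  134.6] 47.0
scene 435 dark 15 [ 80.6  87.4 120.1] 49.4 light 9 [119.2 124.  131.8] 48.1
scene 445 dark 13 [ 77.7  86.8 115.1] 48.8 light 9 [121.3 123.6 129.2] 48.3
scene 455 dark 15 [80.5 87.4 99.5] 47.3 light 10 [116.4 120.2 129.8] 46.8
scene 465 dark 12 [81.1 88.1 93.9] 50.9 light 9 [113.9 121.2 126.7] 46.9
scene 475 dark 17 [ 82.   88.6 117.7] 48.8 light 8 [113.6 119.4 125.5] 49.6
scene 485 dark 16 [ 81.6  91.  118.1] 47.1 light 6 [118.  124.6 129.5] 48.1
scene 495 dark 16 [ 83.5  94.7 117.7] 48.1 light 4 [115.3 117.8 126.2] 51.5
tip x [406.3 408.5 409.2]
  return _methods._mean(a, axis=axis, dtype=dtype,
  ret = ret.dtype.type(ret / rcount)
```

View pics/top3.png

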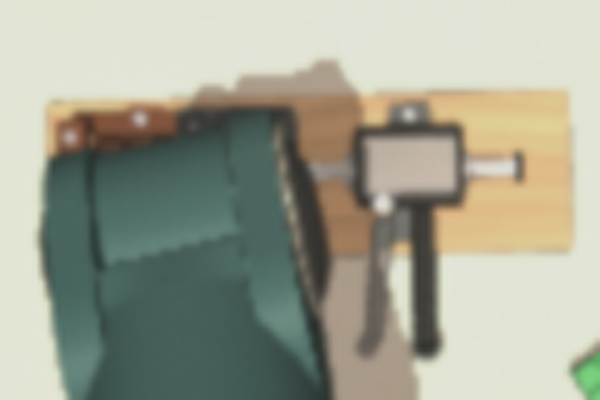

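move_arm:
  targets:
    - {"twist": [0,0,0.157],"travel": [-0.0027,-0.0103,-0.005],"hand": 0}
    - {"twist": [0,0,0.157],"travel": [-0.0027,-0.0103,-0.005],"hand": 0}
    - {"twist": [0,0,0.157],"travel": [-0.0027,-0.0103,-0.005],"hand": 0}
    - {"twist": [0,0,0.157],"travel": [-0.0027,-0.0103,-0.005],"hand": 0}
    - {"twist": [0,0,0.157],"travel": [-0.0027,-0.0103,-0.005],"hand": 0}

```text
time_s: 9.82
tcp_pos: [462.0, 149.8, 139.3]
eef_rot: [1.147, 2.924, 0.001]
contact_force: [0.2, 0.2, -0.2]
width: 1.002
grip_force: 0.0
```

move_arm:
  targets:
    - {"twist": [0,0,0.157],"travel": [-0.0027,-0.0103,-0.005],"hand": 0}
    - {"twist": [0,0,0.157],"travel": [-0.0027,-0.0103,-0.005],"hand": 0}
    - {"twist": [0,0,0.157],"travel": [-0.0027,-0.0103,-0.005],"hand": 0}
    - {"twist": [0,0,0.157],"travel": [-0.0027,-0.0103,-0.005],"hand": 0}
    - {"twist": [0,0,0.157],"travel": [-0.0027,-0.0103,-0.005],"hand": 0}

```text
time_s: 10.45
tcp_pos: [448.7, 98.3, 114.2]
eef_rot: [-0.059, 3.14, 0.0]
contact_force: [0.2, -0.9, -0.2]
width: 1.001
grip_force: 0.0
```

move_arm:
  targets:
    - {"twist": [0,0,0],"travel": [0,0,0],"hand": 0}
    - {"twist": [0,0,0],"travel": [0,0,0],"hand": 0}

```text
time_s: 10.7
tcp_pos: [448.7, 98.9, 114.3]
eef_rot: [-0.045, 3.141, 0.0]
contact_force: [-0.0, 0.8, -0.9]
width: 1.001
grip_force: 0.0
```

```bash
python3 /tmp/b.py 4
```

```text
{'time_s': np.float64(10.7), 'tcp_pos': array([448.71,  98.89, 114.34]), 'eef_rot': array([-0.04,  3.14,  0.  ]), 'contact_force': array([-0.01,  0.77, -0.85]), 'width': np.float64(1.0)}
top 386 mean [-1.   1.2] ((-5.208385467529297, 2.3030128479003906), (90.36725616455078, 72.78517150878906), 84.82278442382812) z med 53.67349344115597
tilt [1.0000e-03 2.1000e-02 5.3485e+01]
```

View pics/top4.png

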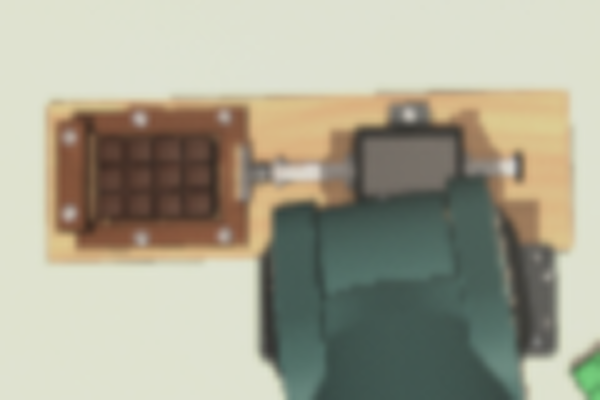

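move_arm:
  targets:
    - {"twist": [0,0,0],"travel": [0,-0.001,-0.03],"hand": 0}
    - {"twist": [0,0,0],"travel": [0,0,-0.03],"hand": 0}
    - {"twist": [0,0,0],"travel": [0,0,-0.016],"hand": 0}
    - {"twist": [0,0,0],"travel": [0,0,0],"hand": 0}
    - {"twist": [0,0,0],"travel": [0,0,0],"hand": 0.4}
  grip_force: 25

```text
time_s: 11.42
tcp_pos: [448.8, 97.7, 38.7]
eef_rot: [-0.05, 3.14, 0.0]
contact_force: [-0.6, -0.5, 0.4]
width: 0.927
grip_force: 0.0
```

```bash
cat > /tmp/r.py <<'E'
from h import *
import sys
f=sys.argv[1]
a=np.radians(1.8);R=np.array([[np.cos(a),np.sin(a)],[-np.sin(a),np.cos(a)]]);c=np.array([535,282])
print({k:np.round(v,2) for k,v in sensors.observe().items() if k in("tcp_pos","contact_force","width","grip_force","time_s")})
im,d,X=cloud("top"); np.savez(f"/tmp/top{f}.npz",im=im,X=X)
cv2.imwrite(f"pics/top{f}.png",cv2.resize(im[165:245,160:280][...,::-1],None,fx=5,fy=5,interpolation=cv2.INTER_CUBIC))
# knob: rows 194..203, cols 240..280 ; shift versus reference top4 by sub-pixel correlation
g0=cv2.cvtColor(np.load("/tmp/top4.npz")["im"],cv2.COLOR_RGB2GRAY).astype(np.float32)
g=cv2.cvtColor(im,cv2.COLOR_RGB2GRAY).astype(np.float32)
up=8
def upx(A): return cv2.resize(A,None,fx=up,fy=up,interpolation=cv2.INTER_CUBIC)
U,V=upx(g),upx(g0)
r0,r1=194,202
for nm,c0,c1 in(("knob",261,267),("pad",206,217)):
    T=V[r0*up:r1*up,c0*up:c1*up]
    S=U[r0*up:r1*up,(c0-14)*up:(c1+3)*up]
    s=cv2.matchTemplate(S,T,cv2.TM_CCOEFF_NORMED); _,mx,_,l=cv2.minMaxLoc(s); print(nm,round(mx,3),"px left",14-l[0]/up,"mm",round((14-l[0]/up)*3.72,1))
E
python3 /tmp/r.py 5
```

```text
{'time_s': np.float64(11.42), 'tcp_pos': array([448.8 ,  97.66,  38.72]), 'contact_force': array([-0.56, -0.46,  0.36]), 'grip_force': np.float64(0.0), 'width': np.float64(0.93)}
knob 0.999 px left 0.0 mm 0.0
pad 1.0 px left 0.0 mm 0.0
```

move_arm:
  targets:
    - {"twist": [0,0,0],"travel": [0,0,0],"hand": 0.7}
    - {"twist": [0,0,0],"travel": [0,0,0],"hand": 0.7}
    - {"twist": [0,0,0],"travel": [0,0,0],"hand": 0.7}
    - {"twist": [0,0,0],"travel": [0,0,0],"hand": 0.7}
    - {"twist": [0,0,0],"travel": [0,0,0],"hand": 0.7}

```text
time_s: 12.1
tcp_pos: [447.7, 101.3, 38.2]
eef_rot: [0.056, -3.141, -0.006]
contact_force: [-5.8, 15.9, 3.9]
width: 0.375
grip_force: 25.2
```

```bash
python3 /tmp/r.py 6
```

```text
{'time_s': np.float64(12.1), 'tcp_pos': array([447.74, 101.26,  38.24]), 'contact_force': array([-5.81, 15.87,  3.88]), 'grip_force': np.float64(25.18), 'width': np.float64(0.37)}
knob 0.98 px left 1.875 mm 7.0
pad 0.891 px left 0.875 mm 3.3
```

move_arm:
  targets:
    - {"twist": [0,0,0],"travel": [0,0,0],"hand": 0.2}
    - {"twist": [0,0,0],"travel": [0,0.002,0],"hand": 0.2}
    - {"twist": [0,0,0],"travel": [0,0,0],"hand": 0.2}
    - {"twist": [0,0,0],"travel": [0,0,0],"hand": 0.2}

```text
time_s: 12.65
tcp_pos: [448.5, 99.2, 38.0]
eef_rot: [-0.05, 3.141, -0.0]
contact_force: [0.2, -0.5, -0.3]
width: 0.761
grip_force: 0.0
```

```bash
python3 /tmp/r.py 7
```

```text
{'time_s': np.float64(12.65), 'tcp_pos': array([448.52,  99.21,  37.99]), 'contact_force': array([ 0.17, -0.51, -0.34]), 'grip_force': np.float64(0.0), 'width': np.float64(0.76)}
knob 0.965 px left 1.875 mm 7.0
pad 0.882 px left 0.875 mm 3.3
```

move_arm:
  targets:
    - {"twist": [0,0,0],"travel": [0,0,0],"hand": 0.7}
    - {"twist": [0,0,0],"travel": [0,0,0],"hand": 0.7}
    - {"twist": [0,0,0],"travel": [0,0,0],"hand": 0.7}
    - {"twist": [0,0,0],"travel": [0,0,0],"hand": 0.7}
    - {"twist": [0,0,0],"travel": [0,0,0],"hand": 0.7}

```text
time_s: 13.32
tcp_pos: [447.1, 101.2, 37.7]
eef_rot: [0.054, -3.139, -0.002]
contact_force: [-7.5, 13.2, 2.2]
width: 0.371
grip_force: 25.3
```

```bash
python3 /tmp/r.py 8
```

```text
{'time_s': np.float64(13.32), 'tcp_pos': array([447.14, 101.2 ,  37.73]), 'contact_force': array([-7.45, 13.19,  2.21]), 'grip_force': np.float64(25.3), 'width': np.float64(0.37)}
knob 0.833 px left 3.625 mm 13.5
pad 0.772 px left 2.375 mm 8.8
```

View pics/top8.png

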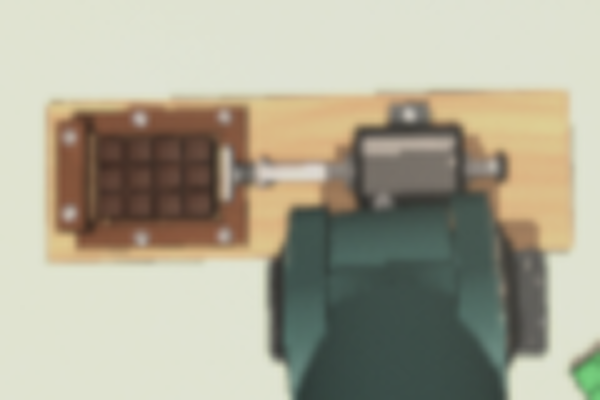

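move_arm:
  targets:
    - {"twist": [0,0,0],"travel": [0,0,0],"hand": 0.2}
    - {"twist": [0,0,0],"travel": [0,0.001,0],"hand": 0.2}
    - {"twist": [0,0,0],"travel": [0,0,0],"hand": 0.2}
    - {"twist": [0,0,0],"travel": [0,0,0],"hand": 0.2}

```text
time_s: 13.88
tcp_pos: [448.6, 100.3, 38.0]
eef_rot: [-0.05, 3.141, -0.0]
contact_force: [0.1, 0.2, -0.0]
width: 0.761
grip_force: 0.0
```

move_arm:
  targets:
    - {"twist": [0,0,0],"travel": [0,0,0],"hand": 0.6}
    - {"twist": [0,0,0],"travel": [0,0,0],"hand": 0.6}
    - {"twist": [0,0,0],"travel": [0,0,0],"hand": 0.6}
    - {"twist": [0,0,0],"travel": [0,0,0],"hand": 0.6}

```text
time_s: 14.38
tcp_pos: [447.3, 101.4, 37.8]
eef_rot: [0.052, -3.139, -0.001]
contact_force: [-5.5, 7.2, 3.8]
width: 0.418
grip_force: 3.6
```

move_arm:
  targets:
    - {"twist": [0,0,0],"travel": [0,0,0],"hand": 0.7}
    - {"twist": [0,0,0],"travel": [0,0,0],"hand": 0.7}
    - {"twist": [0,0,0],"travel": [0,0,0],"hand": 0.7}

```text
time_s: 14.75
tcp_pos: [447.3, 101.3, 37.8]
eef_rot: [0.053, -3.139, -0.001]
contact_force: [-6.1, 7.4, 3.3]
width: 0.371
grip_force: 25.3
```

```bash
cat >> /tmp/r.py <<'E'
def sh(A,B,r0,r1,c0,c1,pad=3):
    T=B[r0*up:r1*up,c0*up:c1*up]; S=A[(r0-1)*up:(r1+1)*up,(c0-pad)*up:(c1+pad)*up]
    s=cv2.matchTemplate(S,T,cv2.TM_CCOEFF_NORMED); _,mx,_,l=cv2.minMaxLoc(s); return round(mx,3),pad-l[0]/up
print("block shift px left",sh(U,V,189,211,177,205))
for r in ("row",): # brightness profile along rod row
    print("v4",g0[197:200,194:222].mean(0).astype(int)); print("vN",g[197:200,194:222].mean(0).astype(int)); print("knob4",g0[197:200,252:268].mean(0).astype(int)); print("knobN",g[197:200,252:268].mean(0).astype(int))
E
python3 /tmp/r.py 9
```

```text
{'time_s': np.float64(14.75), 'tcp_pos': array([447.29, 101.31,  37.78]), 'contact_force': array([-6.12,  7.41,  3.35]), 'grip_force': np.float64(25.32), 'width': np.float64(0.37)}
knob 0.795 px left 11.75 mm 43.7
pad 0.687 px left 3.875 mm 14.4
block shift px left (0.77, 0.5)
v4 [ 69  67  58  62  65  68  69  63  52  71  99 107 125 151 138 113 105 115
 118 118 146 173 173 178 184 187 189 194]
vN [ 69  68  59  62  66  68  70  81 111 141 132 106 101 102  98 127 163 159
 173 184 185 184 186 187 187 189 191 196]
knob4 [ 79 111 124 125 127 132 138 152 183 203 189 122 119 174 187 188]
knobN [ 81 114 129 134 128 106  84 119 175 188 188 188 188 189 190 189]
```

```bash
cat > /tmp/k.py <<'E'
import numpy as np,cv2,sys
for f in sys.argv[1:]:
    im=np.load(f"/tmp/top{f}.npz")["im"]; g=cv2.cvtColor(im,cv2.COLOR_RGB2GRAY).astype(float)
    p=g[197:200].mean(0)
    w=np.gradient(p)
    def ext(a,b,s):
        i=a+np.argmax(s*p[a:b]); y0,y1,y2=p[i-1:i+2]; return round(i+0.5*(y0-y2)/(y0-2*y1+y2),2)
    def cross(a,b,th): # last crossing from dark to bright scanning from b left
        for i in range(b,a,-1):
            if p[i-1]<th<=p[i]: return round(i-1+(th-p[i-1])/(p[i]-p[i-1]),2)
    q=g[194:203].mean(0)
    print(f,"knobmin",ext(254,266,-1),"knob R edge",cross(250,270,155),"padpeak",ext(200,209,1),"pad profile(wide rows 193-196)",g[192:196,198:212].mean(0).astype(int), "block L edge",g[195:205,176:182].mean(0).astype(int))
E
python3 /tmp/k.py 4 6 8 9
```

```text
4 knobmin 263.56 knob R edge 264.65 padpeak 207.18 pad profile(wide rows 193-196) [ 71  73  74  68  60  72  88  99 111 125 120 119 148 179] block L edge [81 74 90 71 61 63]
6 knobmin 261.74 knob R edge 263.1 padpeak 206.84 pad profile(wide rows 193-196) [ 71  74  74  69  61  73  91 106 120 125 108 130 176 188] block L edge [82 75 91 71 61 64]
8 knobmin 260.0 knob R edge 261.57 padpeak 204.82 pad profile(wide rows 193-196) [ 71  74  74  69  62  85 117 126 104  98 104 132 176 187] block L edge [82 75 91 71 61 64]
9 knobmin 257.89 knob R edge 259.63 padpeak 203.28 pad profile(wide rows 193-196) [ 71  74  74  74  85 103 103  99 100 101 104 132 175 186] block L edge [82 75 91 70 61 64]
```

move_arm:
  targets:
    - {"twist": [0,0,0],"travel": [0,0,0],"hand": 0.2}
    - {"twist": [0,0,0],"travel": [0,0,0],"hand": 0.2}
    - {"twist": [0,0,0],"travel": [0,0,0],"hand": 0.2}
    - {"twist": [0,0,0],"travel": [0,0,0],"hand": 0.2}

```text
time_s: 15.3
tcp_pos: [448.6, 100.2, 38.0]
eef_rot: [-0.05, 3.141, -0.0]
contact_force: [0.2, 0.3, -0.4]
width: 0.762
grip_force: 0.0
```

move_arm:
  targets:
    - {"twist": [0,0,0],"travel": [0,0,0],"hand": 0.6}
    - {"twist": [0,0,0],"travel": [0,0,0],"hand": 0.6}
    - {"twist": [0,0,0],"travel": [0,0,0],"hand": 0.6}
    - {"twist": [0,0,0],"travel": [0,0,0],"hand": 0.6}

```text
time_s: 15.8
tcp_pos: [447.2, 101.6, 37.8]
eef_rot: [0.053, -3.139, -0.001]
contact_force: [-7.4, 10.5, 3.3]
width: 0.418
grip_force: 5.3
```

move_arm:
  targets:
    - {"twist": [0,0,0],"travel": [0,0,0],"hand": 0.7}
    - {"twist": [0,0,0],"travel": [0,0,0],"hand": 0.7}
    - {"twist": [0,0,0],"travel": [0,0,0],"hand": 0.7}

```text
time_s: 16.18
tcp_pos: [447.2, 101.3, 37.8]
eef_rot: [0.053, -3.139, -0.001]
contact_force: [-6.5, 6.5, 3.6]
width: 0.372
grip_force: 25.4
```

```bash
python3 /tmp/r.py 10 >/dev/null; python3 /tmp/k.py 9 10
```

```text
9 knobmin 257.89 knob R edge 259.63 padpeak 203.28 pad profile(wide rows 193-196) [ 71  74  74  74  85 103 103  99 100 101 104 132 175 186] block L edge [82 75 91 70 61 64]
10 knobmin 256.51 knob R edge 258.52 padpeak 202.9 pad profile(wide rows 193-196) [ 73  76  76  81 117 142 110  98 100 100 104 130 174 187] block L edge [81 70 83 71 63 65]
```

Run:
```python
import numpy as np,cv2
G=lambda f:cv2.resize(cv2.cvtColor(np.load(f"/tmp/top{f}.npz")["im"],cv2.COLOR_RGB2GRAY).astype(np.float32)[186:214,170:225],None,fx=1,fy=1)
for f in(9,10):
    a=G(4)[3:25,8:33].copy();b=G(f)[3:25,8:33].copy()
    w=cv2.createHanningWindow(a.shape[::-1],cv2.CV_32F); print(f,"block",cv2.phaseCorrelate(a,b,w))
    M=np.eye(2,3,dtype=np.float32); a=G(4)[5:23,10:32].copy();b=G(f)[5:23,10:32].copy()
    print(cv2.findTransformECC(a,b,M,cv2.MOTION_TRANSLATION)[1][:,2])
```

```text
9 block ((0.7723541466210868, 0.11927557069199679), 0.9715874044100443)
[-0.06294361  0.05860412]
10 block ((-0.006555617727803664, 0.1414196364593927), 0.9835442312558492)
[-0.9784578   0.04045294]
```

move_arm:
  targets:
    - {"twist": [0,0,0],"travel": [0,0,0],"hand": 0.2}
    - {"twist": [0,0,0],"travel": [0,0,0],"hand": 0.2}
    - {"twist": [0,0,0],"travel": [0,0,0],"hand": 0.2}
    - {"twist": [0,0,0],"travel": [0,0,0],"hand": 0.2}

```text
time_s: 16.73
tcp_pos: [448.6, 100.3, 38.0]
eef_rot: [-0.05, 3.141, -0.0]
contact_force: [1.4, -0.0, 0.8]
width: 0.761
grip_force: 0.0
```

move_arm:
  targets:
    - {"twist": [0,0,0],"travel": [0,0,0],"hand": 0.6}
    - {"twist": [0,0,0],"travel": [0,0,0],"hand": 0.6}
    - {"twist": [0,0,0],"travel": [0,0,0],"hand": 0.6}
    - {"twist": [0,0,0],"travel": [0,0,0],"hand": 0.6}

```text
time_s: 17.23
tcp_pos: [447.1, 102.1, 37.8]
eef_rot: [0.054, -3.139, -0.002]
contact_force: [-7.3, 13.9, 4.2]
width: 0.419
grip_force: 7.2
```

```bash
python3 /tmp/r.py 11 >/dev/null; python3 /tmp/k.py 10 11
```

```text
10 knobmin 256.51 knob R edge 258.52 padpeak 202.9 pad profile(wide rows 193-196) [ 73  76  76  81 117 142 110  98 100 100 104 130 174 187] block L edge [81 70 83 71 63 65]
11 knobmin 255.37 knob R edge 257.68 padpeak 202.9 pad profile(wide rows 193-196) [ 74  76  76  81 117 142 110  98 100 101 104 132 177 188] block L edge [81 70 83 71 63 65]
```

move_arm:
  targets:
    - {"twist": [0,0,0],"travel": [0,0,0],"hand": 0.62}
    - {"twist": [0,0,0],"travel": [0,0,0],"hand": 0.62}
    - {"twist": [0,0,0],"travel": [0,0,0],"hand": 0.62}
    - {"twist": [0,0,0],"travel": [0,0,0],"hand": 0.62}

```text
time_s: 17.77
tcp_pos: [447.1, 101.6, 37.8]
eef_rot: [0.053, -3.139, -0.001]
contact_force: [-8.1, 8.6, 3.8]
width: 0.381
grip_force: 9.3
```

move_arm:
  targets:
    - {"twist": [0,0,0],"travel": [0,0,0],"hand": 0.62}
    - {"twist": [0,0,0],"travel": [0,0,0],"hand": 0.62}

```text
time_s: 18.02
tcp_pos: [447.1, 101.6, 37.8]
eef_rot: [0.053, -3.139, -0.001]
contact_force: [-8.7, 8.9, 4.5]
width: 0.381
grip_force: 9.3
```

```bash
python3 /tmp/r.py 12 |head -3; python3 /tmp/k.py 11 12
```

```text
{'time_s': np.float64(18.02), 'tcp_pos': array([447.08, 101.61,  37.76]), 'contact_force': array([-8.71,  8.85,  4.52]), 'grip_force': np.float64(9.29), 'width': np.float64(0.38)}
knob 0.679 px left 12.0 mm 44.6
pad 0.605 px left 12.75 mm 47.4
11 knobmin 255.37 knob R edge 257.68 padpeak 202.9 pad profile(wide rows 193-196) [ 74  76  76  81 117 142 110  98 100 101 104 132 177 188] block L edge [81 70 83 71 63 65]
12 knobmin 255.1 knob R edge 257.64 padpeak 202.91 pad profile(wide rows 193-196) [ 73  76  76  81 117 142 110  98 100 101 104 131 177 188] block L edge [82 70 83 71 64 66]
```

```bash
python3 -c "
from rig import arm
print(arm.sign_off())"
```

```text
the job is handed in; nothing more can be done
None
```

The job is handed in with the whole block seated in the pocket and the trigger held almost fully squeezed after five pumps; I estimate the pad presses at about 9–12 N (spring squeezed 7–10 mm), worked out from pictures and trigger force because the pad can't be read directly, and the sign-off gave no verdict.

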